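# Nip a shaft in the slide vice and start its lock bolt by feel

### The job

Slide the vice's jaw gently along until it has the standing steel shaft nipped between itself and the fixed jaw, and leave it there. Then take the crank grip of the lock bolt and start the bolt by feel: turn it backward (anticlockwise from above) until you feel it drop into its thread, then turn it forward (clockwise) one full turn, and finish while still holding the grip. Leave everything else on the bench where it is.

Things in the scene. Friction and masses are not known exactly. Their poses are not given: they have to be found in the camera images.
- vice: grey slide vice fixed to the bench, base 130 (x) x 420 (y) x 20 mm. Origin: centre of its underside; z up. Along its y axis stand: the lock bolt's boss (y = -150 mm), the sliding jaw, the shaft, the fixed jaw (+y end).
- anvil: fixed jaw of the vice, steel, 80 x 25 x 50 mm, standing on the base; origin at the centre of its underside, axes as the vice's. Its flat face towards the sliding jaw lies 12.5 mm to -y of the origin (vice y = 140 mm). It does not move.
- jaw: sliding steel jaw, 70 x 18 x 45 mm, on the vice's base (bottom at 20 mm); slides only along the vice's y, +y to close, with about 4 N of friction, and stays where left. Origin: centre of its underside, axes as the vice's; its flat face is 9 mm to +y. A flat bar trails from it to -y under the boss. With the shaft nipped, the origin is at vice y = 99 mm.
- jaw_knob (a point): point to grasp on the black upright knob on top of the sliding jaw: knob 22 mm in diameter, from 95 to 132 mm above the bench, on the jaw's centre; this point lies on its axis at 112 mm (the jaw's steel ends at 65 mm, a 12 mm neck between).
- shaft_center (a point): centre (half-way up, 30 mm above its foot) of the loose turned steel shaft, 0.3 kg, standing upright on the vice's base (foot at 20 mm) between the jaws; 32 mm in diameter for the lower 40 mm, 22 mm above, 60 mm tall, top at 80 mm. It slides over the base when the jaw pushes it. More than 40 N of squeeze would mark it.
- bolt_axis (a point): fixed point on the upright axis of the lock bolt, at the mouth of its threaded boss (60 mm in diameter, mouth 88 mm above the bench), at the vice's x = 0, y = -150 mm.
- grip_center (a point): centre of the black cylindrical crank grip, 18 mm in diameter, 48 mm tall, upright on the crank's end, 50 mm from the bolt's axis; at the start 157 mm above the bench (the crank's steel arm ends at 130 mm). The grip revolves freely on its pin, so the hand can keep its orientation round the circle; it rises and sinks with the bolt.
- crank_grip: the same crank grip; origin at the centre of its underside, 24 mm below its centre.
- bolt (a joint): turn of the lock bolt, rad, grows forward (clockwise from above). At value q the crank points from the bolt's axis along (cos q, -sin q) in the vice's x, y. Starts between 0.6 and 3.0, resting level on the thread's rim; binds at 3.5. Turned backward it drops 10 mm into the thread just below 0 (stop at -0.9), then runs forward in a right-hand thread, pitch 10 mm, to an end stop at 7.85.
- bolt_lift (a joint): height of the bolt in m: 0 resting on the rim, about -0.010 after the drop, falling another 0.010 per forward turn. The bolt with its crank weighs 0.63 kg and drops by its own weight unless a tight grip holds it up: then lower the hand with it.
- shaft: the same shaft; origin at the centre of its foot.
- wrench: bystander: combination wrench lying flat in front of the vice; not to be pushed about.
- spare_nut: bystander: plain steel ring nut, 44 mm across and 16 mm high, lying flat in front of the vice; not to be pushed about.
- hammer: bystander: hammer lying behind the vice; not to be pushed about.
- oil_can: bystander: grey can, 64 mm across, 110 mm high; not to be pushed about.
- screwdriver: bystander: screwdriver lying on the right of the table; not to be pushed about.
- gauge_block: bystander: dark steel block 60 x 35 x 30 mm, on the left of the table; not to be pushed about.
Mind the look-alikes: they are no part of the job. Leave any brown, green or yellow look-alike of the shaft alone.

How it is judged:
By the outcome, as a careful person would: the job done as asked, in the order asked, and still so for the second after the job is handed in, while the arm keeps its last pose, push and grip.
It also fails if it takes over 72 s, if anything falls off the work surface, if the arm or the gripper's body presses on something with over 40 N, if the wrist force passes 120 N, or if a joint passes its speed limit or range.

### The arm

A 6-joint arm with a two-finger parallel gripper is mounted at the origin on the work surface. World frame = base frame: x ahead of the robot, y to its left, z up, the work surface at z = 0. Lengths are in mm, angles in degrees, forces in N, time in s.
With the tool pointing down it reaches from about 300 to 850 mm from the base axis. Payload 4.2 kg.
Tool frame: the origin (TCP) lies at the very end of the fingers, on their centre line; the grasp point (between the pads) lies 19 mm behind it; z points along the fingers, y is the direction in which the jaws open and shut (so a half turn about z gives the same grasp; the last joint's range is limited). The gripper opens to 91 mm and grips with 3 to 60 N. Pads are 32 mm wide; open, the fingers measure 118 mm over their backs; the gripper's body (76 mm by 178 mm) begins 60 mm behind the grasp point.
Start: joints at [69.041, 18.312, 89.639, -0, 72.044, -1.146], TCP at [194.899, 540.978, 213.976] pointing down, gripper open.
Joint ranges: [-177.97, 177.97], [-48.28, 115.42], [12.27, 149.76], [-77.06, 257.06], [2.81, 150.46], [-146.56, 146.56]. Speed limits (degrees/s): [147.25, 147.25, 180, 180, 180, 180].

### API

Orientations are given as [roll, pitch, yaw] about the fixed x, y, z axes, in that order (R = Rz(yaw) Ry(pitch) Rx(roll)).
In Python, from workcell import telemetry, grab_frame, job gives the robot as it stands.
- The arm moves only by the tool drive_tool, never from a script. Its argument "moves" is a list of rows, each an object of numbers: "claw": the closure, from -1 (fully open) to 1 (shut); "dx", "dy", "dz": the shift along the tool's x, y, z in units of 20 mm (1.0 is 20 mm); "yaw": the turn about the tool's z in units of 0.15 rad (1.0 is 0.15 rad). In form: [{"claw": .., "dx": .., "dy": .., "dz": .., "yaw": ..}, ...]. A call has 1 to 5 rows; each row shifts and turns the pose as measured when the row begins, along the tool's axes as they then stand; what a row does not reach is not made up. A row lasts 1/8 s, in which the tool goes at most 62.5 mm and 10.7 degrees, less where a joint would pass 70% of its speed; a pose out of reach is approached as far as the arm can. A call with a number of a shift or a turn outside -1 to 1 is refused whole. A call with a gripper value outside its range is refused whole. The fingers move at their own pace and stop on an object; "grip_force" is the grip in N (left out, the last holds). Time passes only in rows, so rows that do not move let the fingers close. It gives the time, the measured TCP pose, the force and the opening at its end, in the units of the state.
- telemetry.state(): the state, without advancing time (a new reading comes with each control period).
- grab_frame(name): name is "scene" or "side" or "wrist"; returns a dict with "color" (420x560x3 uint8, blue, green, red), "vertical_fov" (degrees; the focal length in pixels is half the picture's height over the tangent of half this angle, whatever the lens; pixels are square), "cx", "cy" (the principal point, pixels), "dist" ([k1, k2, p1, p2, k3] as OpenCV has them; the pictures are not rectified), "pose" (4x4, takes a point from camera to world coordinates). Camera axes: x right, y down, z forward; pixel columns grow to the right and rows downward; lengths in mm; the calibration is good to about 2 mm. A picture is of the moment at which its call begins. There is no depth.
- job.job_done(): hands the job in, once; it reports no verdict.
The state is a dict: "time_s": time; "qpos": joint angles; "qvel": joint speeds; "effort": joint torques, N m; "ee_pos": TCP position; "ee_rot": TCP orientation; "force": force on the tool from outside, world axes, zero at the start; "torque": the same for the moment, N m; "gripper_width": finger opening in mm.
Only numpy, scipy, OpenCV 4.12 (cv2) and the standard library are available. Lean on these libraries where they do the work, as an engineer would, in place of code of your own. Each camera call takes 0.05 s, during which the arm holds its last target.

## Working session

There is one attempt and no reset: what is moved stays moved. The work goes in short steps, Python scripts to look and compute and a tool call to move; the robot and the scene stay as the last step left them, time stands still between calls to the robot, and variables do not carry over. Pictures are saved under pics/ and viewed, and the job is handed in when it is done.

Besides the shell and the picture viewer there is one more tool, called after "Call:" as name([rows], argument=value, ...), one row to a line, values as JSON. drive_tool: Moves the arm, as the interface text tells. Its arguments: {"type":"object","properties":{"moves":{"type":"array"},"grip_force":{"type":"number"}},"required":["moves"]}

```bash
ls; mkdir -p pics; python3 - <<'E'
from workcell import telemetry, grab_frame
import cv2
print(telemetry.state())
for n in ("scene","side","wrist"):
    f=grab_frame(n); cv2.imwrite(f"pics/a_{n}.png",f["color"]); print(n,f["vertical_fov"],f["cx"],f["cy"],f["dist"],f["pose"].round(3).tolist() if hasattr(f["pose"],'round') else f["pose"])
E
```

```text
pics
{'time_s': 0.0, 'qpos': array([ 6.90409626e+01,  1.83524690e+01,  8.97058971e+01, -2.87949267e-03,
        7.20420581e+01, -1.14606240e+00]), 'qvel': array([-0.02554012,  0.0800374 , -0.05506002,  0.02637677,  0.03013919,
       -0.04239458]), 'effort': array([-3.78450732e-04, -4.12457836e+01, -2.31974655e+01,  7.26756337e-02,
        4.57065669e-02, -1.41254291e-04]), 'ee_pos': array([194.7369535 , 540.49814059, 213.11541373]), 'ee_rot': array([-1.79899541e+02,  7.28498551e-04,  1.60187916e+02]), 'force': array([-0.24488875, -0.59788471, -0.38965514]), 'torque': array([-0.01732081, -0.03855767, -0.05331646]), 'gripper_width': 91.13549591316081}
scene 48.578040553026895 290.3304553888785 211.51449711554727 [-0.10332656  0.          0.          0.          0.        ] [[-0.057, 0.589, -0.806, 1528.896], [0.998, 0.032, -0.046, 92.459], [-0.001, -0.807, -0.59, 847.782], [0.0, 0.0, 0.0, 1.0]]
side 46.5293949932626 270.6934990652184 215.13463090356322 [0.01815152 0.         0.         0.         0.        ] [[0.878, -0.303, 0.371, 30.375], [-0.479, -0.584, 0.655, -866.264], [0.018, -0.753, -0.658, 1005.383], [0.0, 0.0, 0.0, 1.0]]
wrist 62.04637752432825 278.326032966478 210.49203586723124 [0.01045463 0.         0.         0.         0.        ] [[0.338, 0.906, 0.256, 121.668], [0.941, -0.324, -0.095, 568.515], [-0.003, 0.273, -0.962, 383.897], [0.0, 0.0, 0.0, 1.0]]
```

View pics/a_scene.png

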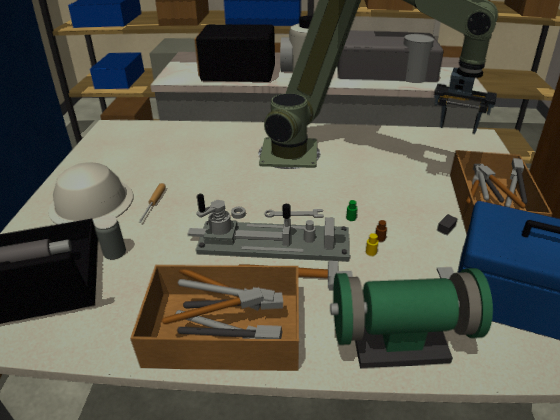

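View pics/a_side.png

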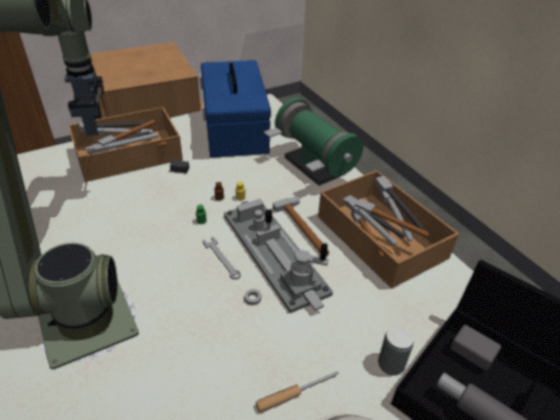

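View pics/a_wrist.png

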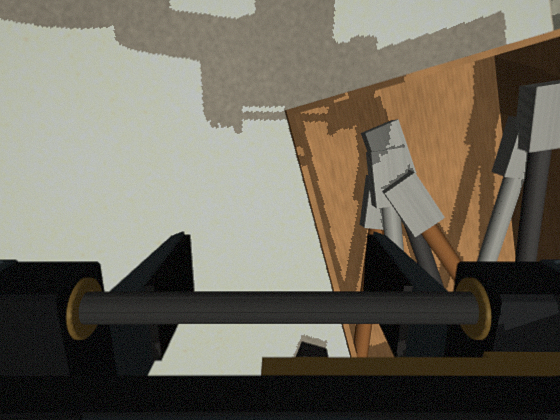

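```bash
python3 - <<'E'
import cv2
a=cv2.imread("pics/a_scene.png")[180:290,180:400]; cv2.imwrite("pics/b1.png",cv2.resize(a,None,fx=3.6,fy=3.6,interpolation=cv2.INTER_CUBIC))
a=cv2.imread("pics/a_side.png")[190:320,190:350]; cv2.imwrite("pics/b2.png",cv2.resize(a,None,fx=4.5,fy=4.5,interpolation=cv2.INTER_CUBIC))
E
```

```text
(no output)
```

View pics/b1.png

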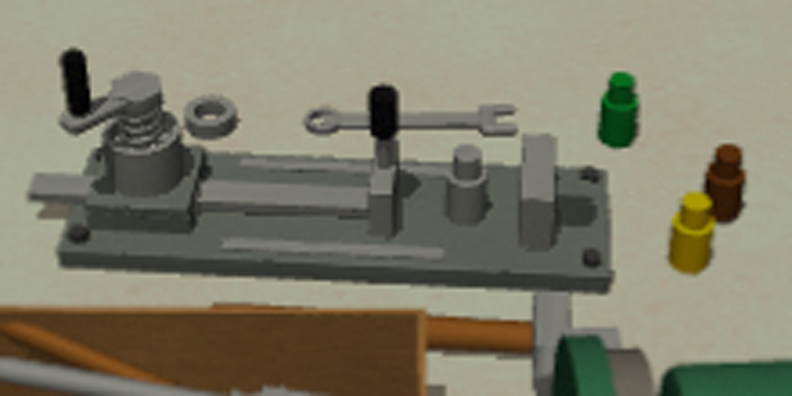

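View pics/b2.png

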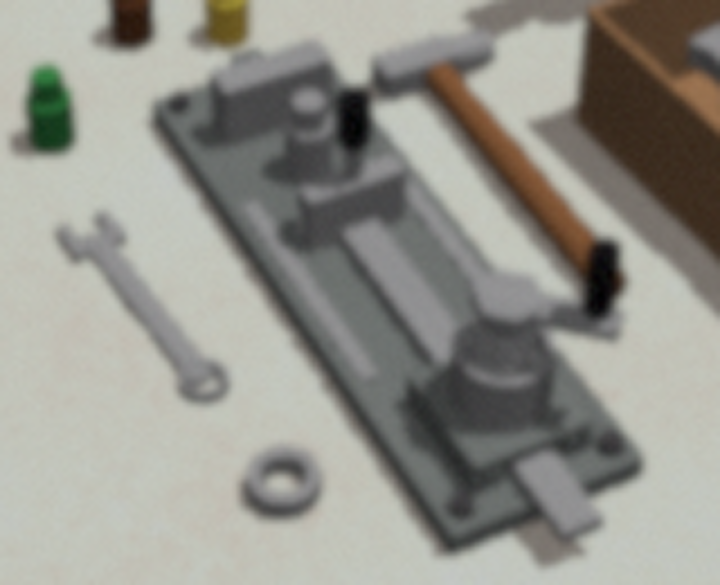

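```bash
cat > h.py <<'E'
import numpy as np, cv2
from workcell import telemetry, grab_frame
def cam(f):
    h,w=f["color"].shape[:2]; fl=h/2/np.tan(np.radians(f["vertical_fov"])/2)
    return np.array([[fl,0,f["cx"]],[0,fl,f["cy"]],[0,0,1]]),np.array(f["dist"],float),np.array(f["pose"])
def ray(f,p):
    K,d,T=cam(f); u=cv2.undistortPoints(np.array([[p]],float),K,d)[0,0]
    return T[:3,3],T[:3,:3]@np.array([u[0],u[1],1.])
def plane(f,p,z):
    o,v=ray(f,p); return (o+v*(z-o[2])/v[2]).round(1)
def tri(*fp):
    A=np.zeros((3,3));b=np.zeros(3);L=[]
    for f,p in fp:
        o,v=ray(f,p); v=v/np.linalg.norm(v); P=np.eye(3)-np.outer(v,v); A+=P;b+=P@o; L.append((o,P))
    x=np.linalg.solve(A,b); return x.round(1),[round(float(np.linalg.norm(P@(x-o))),1) for o,P in L]
def proj(f,X):
    K,d,T=cam(f); R=T[:3,:3].T; return cv2.projectPoints(np.array([X],float),cv2.Rodrigues(R)[0],-R@T[:3,3],K,d)[0][0,0].round(1)
def dark(f,box,th=45):
    x0,y0,x1,y1=box; m=(f["color"][y0:y1,x0:x1].max(2)<th).astype(np.uint8)
    n,l,s,c=cv2.connectedComponentsWithStats(m)
    return [((c[i]+[x0,y0]).round(1).tolist(),(s[i]+[x0,y0,0,0,0]).tolist()) for i in range(1,n) if s[i][4]>15]
E
python3 - <<'E'
from h import *
s=grab_frame("scene");d=grab_frame("side")
print(dark(s,(190,185,210,218)),dark(s,(276,198,296,222)))
print(dark(d,(313,238,333,265)),dark(d,(260,205,276,226)))
print("grip",tri((s,(200.8,202.8)),(d,(323.6,251.6))),plane(s,(200.8,202.8),157),plane(d,(323.6,251.6),157))
print("knob",tri((s,(286.4,211.1)),(d,(268.2,216.7))),plane(s,(286.4,211.1),113.5),plane(d,(268.2,216.7),113.5))
S=lambda u,v:(180+u/3.6,180+v/3.6); D=lambda u,v:(190+u/4.5,190+v/4.5)
for u,v in((62,252),(612,285),(604,172)): print("S",plane(s,S(u,v),20))
for u,v in((450,540),(640,462),(157,108)): print("D",plane(d,D(u,v),20))
print("shaft top",plane(s,S(467,151),80),plane(d,D(309,103),80))
E
```

```text
[([200.8, 202.6], [197, 194, 8, 18, 104])] [([286.0, 210.9], [283, 204, 8, 15, 100])]
[([323.1, 251.8], [320, 245, 7, 15, 80])] [([268.0, 216.3], [265, 211, 7, 12, 64])]
grip (array([ 559.1, -197. ,  155.7]), [0.9, 0.9]) [ 560.1 -195.9  157. ] [ 558.5 -199.   157. ]
knob (array([524.5,  22.9, 112.1]), [1.4, 1.4]) [524.9  24.  113.5] [524.   19.9 113.5]
S [ 589.6 -215.6   20. ]
S [603.4 197.3  20. ]
S [468.7 197.   20. ]
D [ 455.7 -224.4   20. ]
D [ 581.2 -227.3   20. ]
D [463.8 185.   20. ]
shaft top [525.4  87.2  80. ] [526.   80.6  80. ]
```

Call:
drive_tool([
  {"yaw": -1, "dy": -1},
  {"yaw": -1, "dy": -1},
  {"yaw": -0.15, "dy": -1},
  {"dx": -0.7, "dy": -1, "claw": -0.5},
  {"dx": -0.7, "dy": -1, "claw": -0.5},
])

```text
validation failed for argument at $.mo...
```

Call:
drive_tool([
  {"claw": -1, "dx": 0, "dy": -1, "dz": 0, "yaw": -1},
  {"claw": -1, "dx": 0, "dy": -1, "dz": 0, "yaw": -1},
  {"claw": -1, "dx": 0, "dy": -1, "dz": 0, "yaw": -0.15},
  {"claw": -1, "dx": -0.7, "dy": -1, "dz": 0, "yaw": 0},
  {"claw": -1, "dx": -0.7, "dy": -1, "dz": 0, "yaw": 0},
])

```text
time_s: 0.88
ee_pos: [210.3, 440.0, 212.6]
ee_rot: [-179.9, -0.1, 179.5]
force: [0.5, -0.8, -0.2]
gripper_width: 91.2
```

Call:
drive_tool([
  {"claw": -1, "dx": -0.75, "dy": -1, "dz": 0, "yaw": 0.1},
  {"claw": -1, "dx": -0.75, "dy": -1, "dz": 0, "yaw": 0},
  {"claw": -1, "dx": -0.75, "dy": -1, "dz": 0, "yaw": 0},
  {"claw": -1, "dx": -0.75, "dy": -1, "dz": 0, "yaw": 0},
  {"claw": -1, "dx": -0.75, "dy": -1, "dz": 0, "yaw": 0},
])

```text
time_s: 1.5
ee_pos: [284.8, 334.6, 212.6]
ee_rot: [-179.9, -0.0, 178.6]
force: [0.8, -0.8, 0.7]
gripper_width: 91.3
```

Call:
drive_tool([
  {"claw": -1, "dx": -0.75, "dy": -1, "dz": 0, "yaw": 0},
  {"claw": -1, "dx": -0.75, "dy": -1, "dz": 0, "yaw": 0},
  {"claw": -1, "dx": -0.75, "dy": -1, "dz": 0, "yaw": 0},
  {"claw": -1, "dx": -0.75, "dy": -1, "dz": 0, "yaw": 0},
  {"claw": -1, "dx": -0.75, "dy": -1, "dz": 0, "yaw": 0},
])

```text
time_s: 2.12
ee_pos: [359.3, 229.0, 212.9]
ee_rot: [-179.9, -0.0, 178.6]
force: [-0.6, -0.1, 0.6]
gripper_width: 91.1
```

Call:
drive_tool([
  {"claw": -1, "dx": -0.75, "dy": -1, "dz": 0, "yaw": 0},
  {"claw": -1, "dx": -0.75, "dy": -1, "dz": 0, "yaw": 0},
  {"claw": -1, "dx": -0.75, "dy": -1, "dz": 0, "yaw": 0},
  {"claw": -1, "dx": -0.75, "dy": -1, "dz": 0, "yaw": 0},
  {"claw": -1, "dx": -0.75, "dy": -1, "dz": 0, "yaw": 0},
])

```text
time_s: 2.75
ee_pos: [433.7, 123.5, 213.1]
ee_rot: [-179.9, 0.0, 178.6]
force: [-0.1, -0.2, -0.4]
gripper_width: 91.4
```

```bash
python3 - <<'E'
from h import *
f=grab_frame("wrist"); cv2.imwrite("pics/c_wrist.png",f["color"])
for n,X in dict(knob=(524.5,22.5,112),shaft=(525.5,84,80),bolt=(519.5,-165,130),grip=(559,-197,157)).items(): print(n,proj(f,X))
E
```

```text
knob [164.8 312.8]
shaft [238.7 294.1]
bolt [-70.4 324.9]
grip [-131.2  390.9]
```

View pics/c_wrist.png

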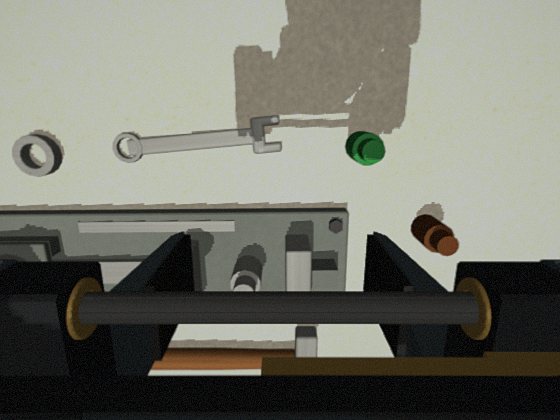

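```bash
python3 - <<'E'
from h import *
f=grab_frame("wrist")
for p in ((348,210),(346,339),(0,212),(238,284),(262,284)): print(p,plane(f,p,20 if p[1]!=284 else 80))
E
```

```text
(348, 210) [462.4 196.8  20. ]
(346, 339) [624.4 199.2  20. ]
(0, 212) [ 456.1 -179.5   20. ]
(238, 284) [516.8  81.6  80. ]
(262, 284) [517.3 104.7  80. ]
```

Call:
drive_tool([
  {"claw": -1, "dx": -0.86, "dy": -0.95, "dz": 0, "yaw": 0},
  {"claw": -1, "dx": -0.86, "dy": -0.95, "dz": 0, "yaw": 0},
  {"claw": -1, "dx": -0.86, "dy": -0.95, "dz": 0, "yaw": 0},
  {"claw": -1, "dx": -0.86, "dy": -0.95, "dz": 0, "yaw": 0},
  {"claw": -1, "dx": -0.86, "dy": -0.95, "dz": 0, "yaw": 0},
])

```text
time_s: 3.48
ee_pos: [517.1, 27.2, 212.9]
ee_rot: [179.9, -0.1, 178.6]
force: [0.1, -0.0, -0.3]
gripper_width: 91.2
```

Call:
drive_tool([
  {"claw": -1, "dx": 0, "dy": 0, "dz": 0.8, "yaw": 0},
  {"claw": -1, "dx": 0, "dy": 0, "dz": 0.8, "yaw": 0},
  {"claw": -1, "dx": 0, "dy": 0, "dz": 0.8, "yaw": 0},
  {"claw": -1, "dx": 0, "dy": 0, "dz": 0.5, "yaw": 0},
  {"claw": -1, "dx": 0, "dy": 0, "dz": 0.1, "yaw": 0},
])

```text
time_s: 4.1
ee_pos: [517.0, 29.6, 151.2]
ee_rot: [179.8, -0.1, 178.6]
force: [-0.1, 0.5, -0.1]
gripper_width: 91.1
```

```bash
python3 - <<'E'
from h import *
f=grab_frame("wrist"); cv2.imwrite("pics/d_wrist.png",f["color"])
s=grab_frame("scene")["color"][150:290,180:400]; cv2.imwrite("pics/d_s.png",cv2.resize(s,None,fx=3.5,fy=3.5,interpolation=cv2.INTER_CUBIC))
for n,X in dict(knob=(524.5,22.5,132),bolt=(521.4,-163,130),grip=(559,-197,157)).items(): print(n,proj(f,X))
E
```

```text
knob [264.1 262.1]
bolt [-50.4 263.5]
grip [-140.6  350. ]
```

View pics/d_wrist.png

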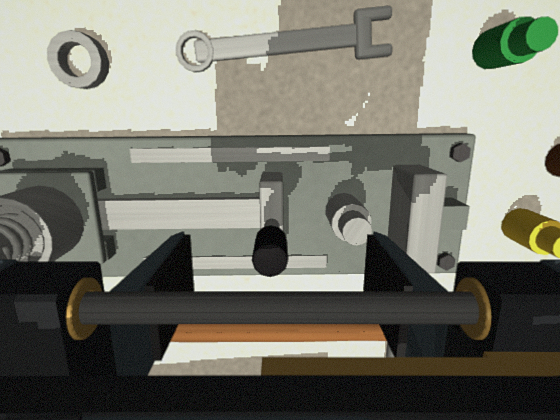

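View pics/d_s.png

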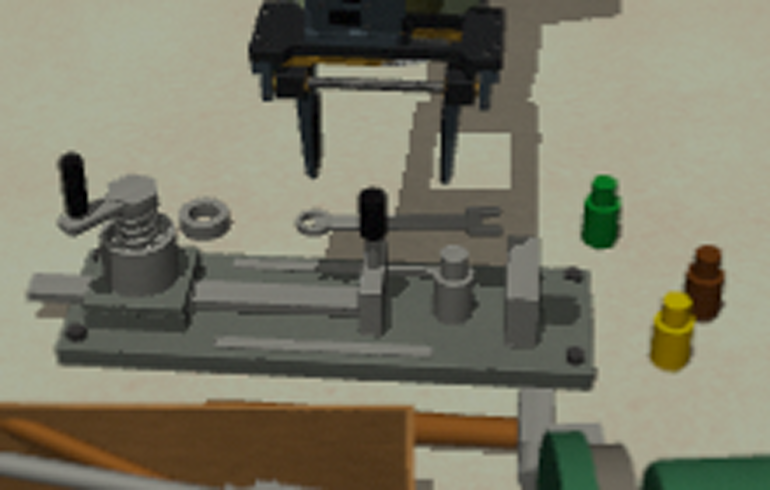

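Call:
drive_tool([
  {"claw": -1, "dx": -0.35, "dy": -0.22, "dz": 0, "yaw": 0},
  {"claw": -0.5, "dx": 0, "dy": 0, "dz": 0.8, "yaw": 0},
  {"claw": -0.5, "dx": 0, "dy": 0, "dz": 0.9, "yaw": 0},
  {"claw": -0.5, "dx": 0, "dy": 0, "dz": 0.8, "yaw": 0},
  {"claw": -0.5, "dx": 0, "dy": 0, "dz": 0.2, "yaw": 0},
])

```text
time_s: 4.82
ee_pos: [529.8, 23.9, 100.2]
ee_rot: [179.8, 0.5, 178.5]
force: [0.8, -0.2, 0.3]
gripper_width: 68.4
```

Call:
drive_tool([
  {"claw": -0.5, "dx": 0.25, "dy": 0, "dz": 0.3, "yaw": 0},
  {"claw": 0.2, "dx": 0, "dy": 0, "dz": 0, "yaw": 0},
  {"claw": 0.5, "dx": 0, "dy": 0, "dz": 0, "yaw": 0},
  {"claw": 1, "dx": 0, "dy": 0, "dz": 0, "yaw": 0},
  {"claw": 1, "dx": 0, "dy": 0, "dz": 0, "yaw": 0},
], grip_force=10)

```text
time_s: 5.45
ee_pos: [526.4, 23.8, 95.9]
ee_rot: [179.8, 0.8, 178.5]
force: [-0.4, -0.4, -0.5]
gripper_width: 31.2
```

Call:
drive_tool([
  {"claw": 1, "dx": 0, "dy": 0, "dz": 0, "yaw": 0},
  {"claw": 1, "dx": 0, "dy": 0, "dz": 0, "yaw": 0},
  {"claw": 1, "dx": 0, "dy": 0, "dz": 0, "yaw": 0},
])

```text
time_s: 5.82
ee_pos: [526.5, 24.0, 96.0]
ee_rot: [179.8, 0.8, 178.5]
force: [0.2, 0.2, 0.3]
gripper_width: 21.6
```

Call:
drive_tool([
  {"claw": 1, "dx": 0, "dy": 0.25, "dz": 0, "yaw": 0},
  {"claw": 1, "dx": 0, "dy": 0.3, "dz": 0, "yaw": 0},
  {"claw": 1, "dx": 0, "dy": 0.3, "dz": 0, "yaw": 0},
  {"claw": 1, "dx": 0, "dy": 0.3, "dz": 0, "yaw": 0},
  {"claw": 1, "dx": 0, "dy": 0.3, "dz": 0, "yaw": 0},
])

```text
time_s: 6.45
ee_pos: [526.9, 52.4, 96.0]
ee_rot: [-180.0, 0.8, 178.6]
force: [-0.2, -3.9, 1.0]
gripper_width: 22.2
```

Call:
drive_tool([
  {"claw": 1, "dx": 0, "dy": 0.3, "dz": 0, "yaw": 0},
  {"claw": 1, "dx": 0, "dy": 0.25, "dz": 0, "yaw": 0},
])

```text
time_s: 6.7
ee_pos: [527.0, 64.0, 96.0]
ee_rot: [-179.9, 0.7, 178.6]
force: [0.0, -7.2, 1.0]
gripper_width: 21.5
```

Call:
drive_tool([
  {"claw": 1, "dx": 0, "dy": 0.15, "dz": 0, "yaw": 0},
  {"claw": 1, "dx": 0, "dy": 0.15, "dz": 0, "yaw": 0},
  {"claw": 1, "dx": 0, "dy": 0.15, "dz": 0, "yaw": 0},
  {"claw": 1, "dx": 0, "dy": 0.12, "dz": 0, "yaw": 0},
])

```text
time_s: 7.2
ee_pos: [527.2, 74.0, 96.0]
ee_rot: [-179.6, 0.7, 178.8]
force: [0.2, -6.3, 0.5]
gripper_width: 21.9
```

Call:
drive_tool([
  {"claw": 1, "dx": 0, "dy": 0.1, "dz": 0, "yaw": 0},
  {"claw": 1, "dx": 0, "dy": 0.1, "dz": 0, "yaw": 0},
])

```text
time_s: 7.45
ee_pos: [527.2, 77.2, 96.0]
ee_rot: [-179.5, 0.7, 178.8]
force: [0.3, -7.1, 0.8]
gripper_width: 21.7
```

Call:
drive_tool([
  {"claw": 1, "dx": 0, "dy": 0.1, "dz": 0, "yaw": 0},
  {"claw": 1, "dx": 0, "dy": 0.1, "dz": 0, "yaw": 0},
])

```text
time_s: 7.7
ee_pos: [527.3, 80.3, 95.9]
ee_rot: [-179.3, 0.7, 178.8]
force: [0.6, -7.4, 1.3]
gripper_width: 21.9
```

Call:
drive_tool([
  {"claw": 1, "dx": 0, "dy": 0.1, "dz": 0, "yaw": 0},
])

```text
time_s: 7.82
ee_pos: [527.3, 81.9, 95.9]
ee_rot: [-179.3, 0.7, 178.8]
force: [-0.2, -6.6, 0.5]
gripper_width: 21.4
```

Call:
drive_tool([
  {"claw": 1, "dx": 0, "dy": 0.08, "dz": 0, "yaw": 0},
])

```text
time_s: 7.95
ee_pos: [527.3, 83.1, 95.9]
ee_rot: [-179.2, 0.7, 178.9]
force: [-0.3, -6.5, 0.6]
gripper_width: 21.9
```

Call:
drive_tool([
  {"claw": 1, "dx": 0, "dy": 0.07, "dz": 0, "yaw": 0},
])

```text
time_s: 8.07
ee_pos: [527.3, 84.1, 95.9]
ee_rot: [-179.1, 0.7, 178.9]
force: [-0.1, -6.9, 0.7]
gripper_width: 21.6
```

Call:
drive_tool([
  {"claw": 1, "dx": 0, "dy": 0.07, "dz": 0, "yaw": 0},
])

```text
time_s: 8.2
ee_pos: [527.3, 85.1, 95.9]
ee_rot: [-179.1, 0.7, 178.9]
force: [0.4, -7.2, 0.7]
gripper_width: 21.6
```

Call:
drive_tool([
  {"claw": 1, "dx": 0, "dy": 0.07, "dz": 0, "yaw": 0},
])

```text
time_s: 8.32
ee_pos: [527.3, 86.0, 95.9]
ee_rot: [-179.0, 0.7, 178.9]
force: [-0.4, -6.4, 1.1]
gripper_width: 21.9
```

Call:
drive_tool([
  {"claw": 1, "dx": 0, "dy": 0.07, "dz": 0, "yaw": 0},
])

```text
time_s: 8.45
ee_pos: [527.3, 87.0, 95.9]
ee_rot: [-178.9, 0.7, 178.9]
force: [0.2, -6.4, -0.3]
gripper_width: 21.9
```

```bash
python3 - <<'E'
from h import *
s=grab_frame("scene")["color"][150:290,180:400]; cv2.imwrite("pics/e_s.png",cv2.resize(s,None,fx=3.5,fy=3.5,interpolation=cv2.INTER_CUBIC))
E
```

```text
(no output)
```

View pics/e_s.png

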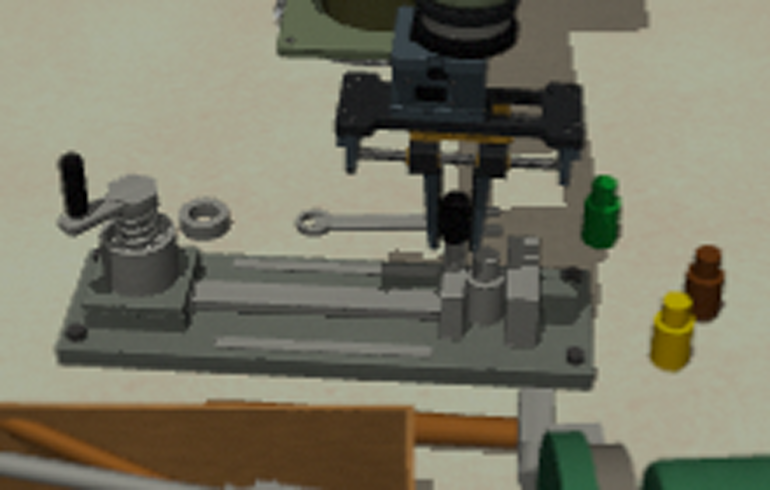

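Shaft (crop 487,295) touches the jaw and is a hair off the anvil face (505). Continue in small steps.

Call:
drive_tool([
  {"claw": 1, "dx": 0, "dy": 0.07, "dz": 0, "yaw": 0},
])

```text
time_s: 8.62
ee_pos: [527.3, 88.1, 95.9]
ee_rot: [-178.9, 0.7, 178.9]
force: [-0.7, -5.9, 0.9]
gripper_width: 21.8
```

Call:
drive_tool([
  {"claw": 1, "dx": 0, "dy": 0.07, "dz": 0, "yaw": 0},
])

```text
time_s: 8.75
ee_pos: [527.3, 88.6, 95.8]
ee_rot: [-178.8, 0.7, 179.0]
force: [1.1, -10.1, 0.9]
gripper_width: 21.9
```

Call:
drive_tool([
  {"claw": 1, "dx": 0, "dy": 0.07, "dz": 0, "yaw": 0},
])

```text
time_s: 8.88
ee_pos: [527.3, 88.6, 95.8]
ee_rot: [-178.6, 0.7, 179.0]
force: [0.2, -10.3, 0.9]
gripper_width: 21.9
```

Call:
drive_tool([
  {"claw": 1, "dx": 0, "dy": 0.1, "dz": 0, "yaw": 0},
])

```text
time_s: 9.0
ee_pos: [527.3, 88.6, 95.7]
ee_rot: [-178.3, 0.7, 179.1]
force: [1.1, -13.8, 1.2]
gripper_width: 22.2
```

Call:
drive_tool([
  {"claw": 0.3, "dx": 0, "dy": 0, "dz": 0, "yaw": 0},
  {"claw": 0.1, "dx": 0, "dy": 0, "dz": 0, "yaw": 0},
  {"claw": 0, "dx": 0, "dy": 0, "dz": 0, "yaw": 0},
])

```text
time_s: 9.38
ee_pos: [527.3, 91.2, 95.7]
ee_rot: [-178.6, 0.7, 179.0]
force: [-0.4, 0.2, -0.2]
gripper_width: 45.0
```

Call:
drive_tool([
  {"claw": 0, "dx": 0, "dy": 0, "dz": -0.5, "yaw": 0},
  {"claw": 0, "dx": 0, "dy": 0, "dz": -0.9, "yaw": 0},
  {"claw": 0, "dx": 0, "dy": 0, "dz": -1, "yaw": 0},
  {"claw": 0, "dx": 0, "dy": 0, "dz": -1, "yaw": 0},
  {"claw": 0, "dx": 0, "dy": 0, "dz": -1, "yaw": 0},
])

```text
time_s: 10.0
ee_pos: [525.8, 95.1, 187.5]
ee_rot: [-178.7, 0.6, 179.1]
force: [0.6, -0.0, -0.0]
gripper_width: 45.6
```

Call:
drive_tool([
  {"claw": -0.5, "dx": 0, "dy": -0.8, "dz": -1, "yaw": 0},
  {"claw": -0.5, "dx": 0, "dy": -1, "dz": -0.4, "yaw": 0},
  {"claw": -0.5, "dx": 0, "dy": -1, "dz": 0, "yaw": 0},
  {"claw": -0.5, "dx": 0, "dy": -1, "dz": 0, "yaw": 0},
  {"claw": -0.5, "dx": 0, "dy": -1, "dz": 0, "yaw": 0},
])

```text
time_s: 10.62
ee_pos: [525.6, 0.2, 225.0]
ee_rot: [-178.9, 1.2, 179.3]
force: [0.8, -0.5, 0.7]
gripper_width: 68.4
```

Call:
drive_tool([
  {"claw": -0.5, "dx": 0, "dy": -1, "dz": 0, "yaw": 0},
  {"claw": -0.5, "dx": 0, "dy": -1, "dz": 0, "yaw": 0},
  {"claw": -0.5, "dx": 0, "dy": -1, "dz": 0, "yaw": 0},
])

```text
time_s: 11.0
ee_pos: [525.1, -60.9, 228.8]
ee_rot: [-179.0, 1.4, 179.3]
force: [0.2, 0.5, -0.7]
gripper_width: 68.3
```

```bash
python3 - <<'E'
from h import *
print(telemetry.state()["ee_pos"],telemetry.state()["ee_rot"])
f=grab_frame("wrist"); cv2.imwrite("pics/f_wrist.png",f["color"])
for n,X in dict(knob=(526,88.6,132),bolt=(521.4,-161.5,130),grip=(559,-195.5,181)).items(): print(n,proj(f,X))
s=grab_frame("scene")["color"][150:290,180:400]; cv2.imwrite("pics/f_s.png",cv2.resize(s,None,fx=3.5,fy=3.5,interpolation=cv2.INTER_CUBIC))
E
```

```text
[525.10752319 -60.88056177 228.77797522] [-178.96752455    1.38013557  179.28543203]
knob [469.3 210. ]
bolt [153.6 205.6]
grip [ 84.9 278.4]
```

View pics/f_wrist.png

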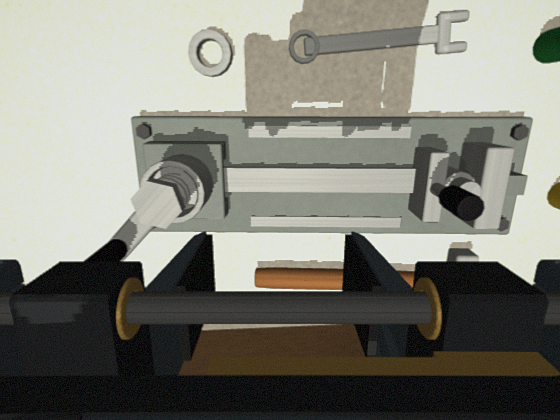

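View pics/f_s.png

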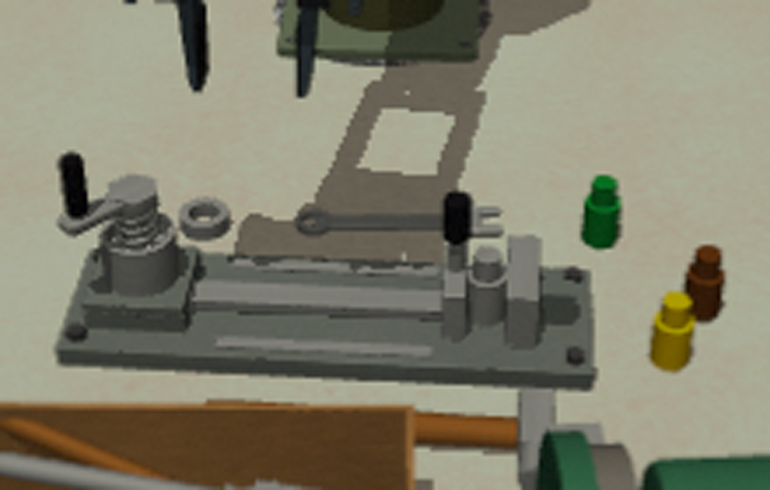

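Call:
drive_tool([
  {"claw": -0.5, "dx": -0.25, "dy": -0.9, "dz": 0, "yaw": 0},
  {"claw": -0.5, "dx": -0.25, "dy": -0.9, "dz": 0, "yaw": 0},
  {"claw": -0.5, "dx": -0.25, "dy": -0.9, "dz": 0, "yaw": 0},
  {"claw": -0.5, "dx": -0.25, "dy": -0.9, "dz": 0, "yaw": 0},
  {"claw": -0.5, "dx": -0.25, "dy": -0.9, "dz": 0, "yaw": 0},
])

```text
time_s: 11.72
ee_pos: [550.9, -155.9, 231.8]
ee_rot: [-179.0, 1.5, 179.3]
force: [-0.4, -0.3, -0.3]
gripper_width: 68.2
```

Call:
drive_tool([
  {"claw": -0.5, "dx": -0.25, "dy": -0.9, "dz": 0, "yaw": 0},
  {"claw": -0.5, "dx": 0, "dy": -0.5, "dz": 0, "yaw": 0},
  {"claw": -0.5, "dx": 0, "dy": 0, "dz": 0, "yaw": 0},
])

```text
time_s: 12.1
ee_pos: [556.1, -187.7, 231.9]
ee_rot: [-179.0, 1.4, 179.2]
force: [-0.7, 0.1, 0.3]
gripper_width: 68.5
```

```bash
python3 - <<'E'
from h import *
print(telemetry.state()["ee_pos"],telemetry.state()["ee_rot"])
f=grab_frame("wrist"); cv2.imwrite("pics/g_wrist.png",f["color"])
for n,X in dict(knob=(526,88.6,132),bolt=(521.4,-161.5,130),grip=(559,-195.5,181),gripb=(559,-195.5,133)).items(): print(n,proj(f,X))
s=grab_frame("scene")["color"][120:290,160:380]; cv2.imwrite("pics/g_s.png",cv2.resize(s,None,fx=3.5,fy=3.5,interpolation=cv2.INTER_CUBIC))
E
```

```text
[ 556.06062558 -187.6577311   231.91164209] [-178.98928393    1.42322362  179.16283868]
knob [645.3 167.6]
bolt [311.9 165.2]
grip [266.  234.3]
gripb [269.2 212.7]
```

View pics/g_wrist.png

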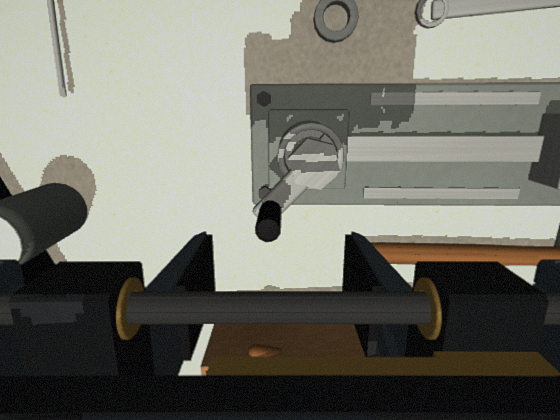

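View pics/g_s.png

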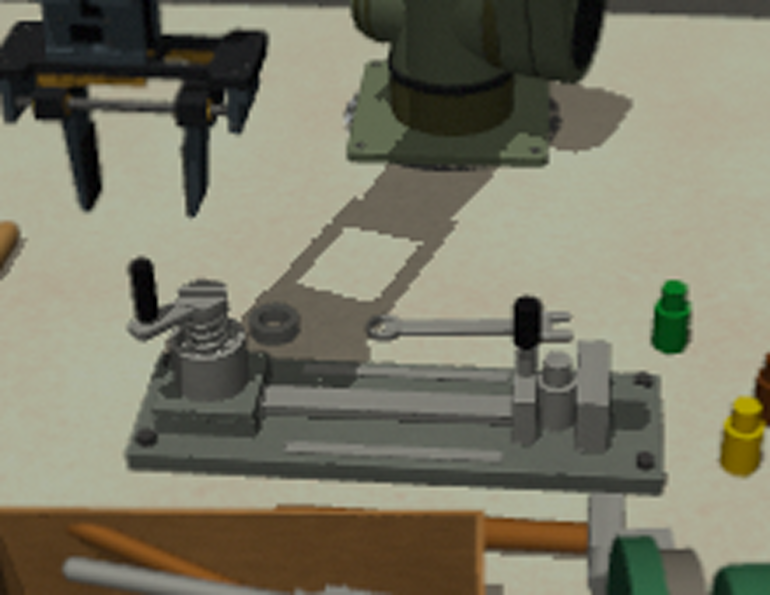

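```bash
python3 - <<'E'
from h import *
s=grab_frame("scene")
for z in (120,130,140,150,160): print(z,((proj(s,(520.5,-163,z))-[160,120])*3.5).round(0))
E
```

```text
120 [201. 301.]
130 [200. 290.]
140 [198. 280.]
150 [197. 269.]
160 [196. 258.]
```

Call:
drive_tool([
  {"claw": -0.3, "dx": 0, "dy": -0.3, "dz": 0.3, "yaw": 0},
  {"claw": -0.2, "dx": 0, "dy": 0, "dz": 0.9, "yaw": 0},
  {"claw": -0.2, "dx": 0, "dy": 0, "dz": 0.9, "yaw": 0},
  {"claw": -0.2, "dx": 0, "dy": 0, "dz": 0.9, "yaw": 0},
  {"claw": -0.2, "dx": 0, "dy": 0, "dz": 0.8, "yaw": 0},
])

```text
time_s: 12.88
ee_pos: [558.4, -193.1, 154.6]
ee_rot: [-178.9, 1.6, 179.4]
force: [0.1, 0.0, -0.1]
gripper_width: 54.6
```

```bash
python3 - <<'E'
from h import *
f=grab_frame("wrist"); cv2.imwrite("pics/i_wrist.png",f["color"])
s=grab_frame("scene")["color"][120:290,160:380]; cv2.imwrite("pics/i_s.png",cv2.resize(s,None,fx=3.5,fy=3.5,interpolation=cv2.INTER_CUBIC))
E
```

```text
(no output)
```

View pics/i_wrist.png

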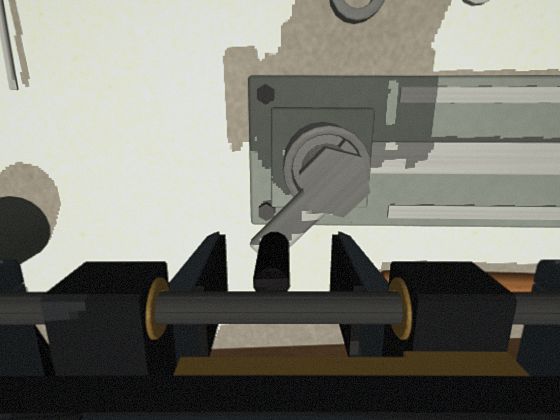

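View pics/i_s.png

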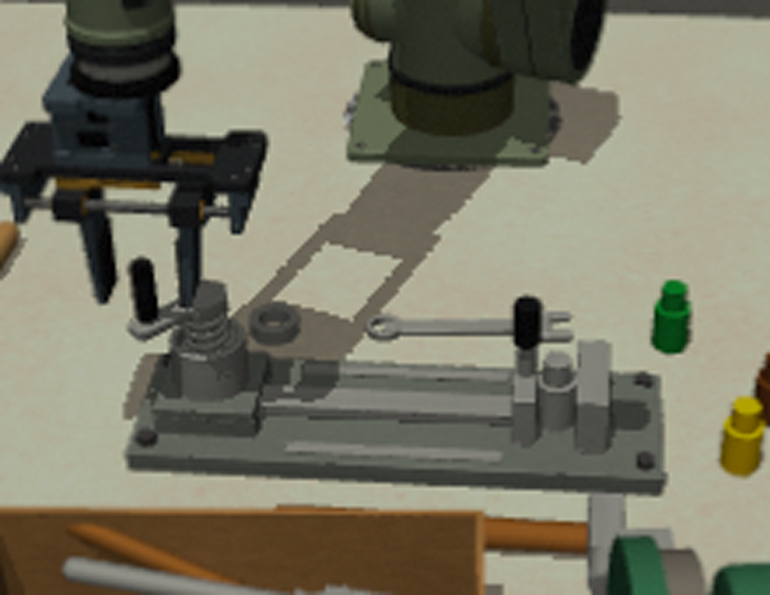

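Call:
drive_tool([
  {"claw": -0.2, "dx": 0, "dy": -0.12, "dz": 0.5, "yaw": 0},
  {"claw": -0.2, "dx": 0, "dy": 0, "dz": 0.15, "yaw": 0},
  {"claw": 0.2, "dx": 0, "dy": 0, "dz": 0, "yaw": 0},
  {"claw": 0.5, "dx": 0, "dy": 0, "dz": 0, "yaw": 0},
], grip_force=10)

```text
time_s: 13.48
ee_pos: [558.7, -196.0, 141.1]
ee_rot: [-178.9, 1.6, 179.4]
force: [-0.2, -0.1, -0.4]
gripper_width: 37.7
```

Call:
drive_tool([
  {"claw": 0.7, "dx": 0, "dy": 0, "dz": 0.05, "yaw": 0},
  {"claw": 1, "dx": 0, "dy": 0, "dz": 0, "yaw": 0},
  {"claw": 1, "dx": 0, "dy": 0, "dz": 0, "yaw": 0},
  {"claw": 1, "dx": 0, "dy": 0, "dz": 0, "yaw": 0},
])

```text
time_s: 13.98
ee_pos: [558.9, -195.9, 140.7]
ee_rot: [-178.9, 1.6, 179.4]
force: [0.5, -0.6, 0.1]
gripper_width: 17.4
```

```bash
python3 - <<'E'
from h import *
print(telemetry.state()["ee_pos"],telemetry.state()["force"])
f=grab_frame("wrist"); cv2.imwrite("pics/j_wrist.png",f["color"])
E
```

```text
[ 558.92773495 -195.86683712  140.72711026] [ 0.50271169 -0.56792898  0.13922802]
```

View pics/j_wrist.png

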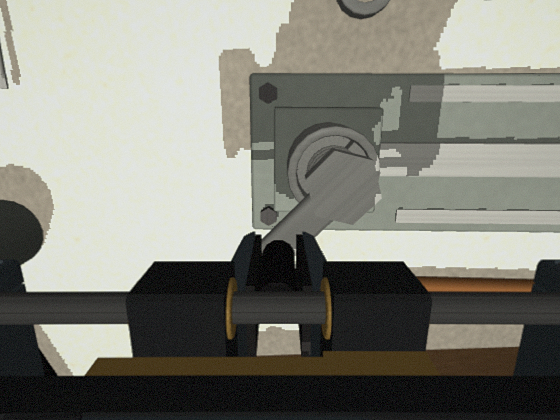

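```bash
cat > arc.py <<'E'
import sys; from h import *
c=np.array([float(sys.argv[1]),float(sys.argv[2])]);R=float(sys.argv[3]);step=float(sys.argv[4]);n=int(sys.argv[5])
st=telemetry.state();p=st["ee_pos"];y=np.radians(st["ee_rot"][2])
a=np.degrees(np.arctan2(*(p[:2]-c)[::-1]));print("ang",a.round(1),"r",np.hypot(*(p[:2]-c)).round(1),"z",p[2].round(1),"F",st["force"].round(1),"w",round(st["gripper_width"],1))
q=p[:2]
for k in range(1,n+1):
    t=np.radians(a+step*k);g=c+R*np.array([np.cos(t),np.sin(t)]);d=(g-q)/20/1.04;q=g
    print(round(a+step*k,1),"dx %.2f dy %.2f"%(d@[np.cos(y),np.sin(y)],d@[np.sin(y),-np.cos(y)]))
E
python3 arc.py 521.9 -162 50 6 5
```

```text
ang -42.4 r 50.2 z 140.7 F [-0.5 -0.5 -1. ] w 17.4
-36.4 dx -0.15 dy 0.20
-30.4 dx -0.14 dy 0.21
-24.4 dx -0.11 dy 0.22
-18.4 dx -0.09 dy 0.24
-12.4 dx -0.06 dy 0.24
```

Call:
drive_tool([
  {"claw": 1, "dx": -0.15, "dy": 0.2, "dz": 0, "yaw": 0},
  {"claw": 1, "dx": -0.14, "dy": 0.21, "dz": 0, "yaw": 0},
  {"claw": 1, "dx": -0.11, "dy": 0.22, "dz": 0, "yaw": 0},
])

```text
time_s: 14.4
ee_pos: [567.3, -184.2, 140.8]
ee_rot: [-178.8, 1.6, 179.4]
force: [-0.4, -2.0, -0.4]
gripper_width: 17.6
```

```bash
python3 arc.py 521.9 -162 50 6 4
```

```text
ang -26.0 r 50.5 z 140.8 F [-0.4 -2.  -0.4] w 17.6
-20.0 dx -0.07 dy 0.24
-14.0 dx -0.07 dy 0.24
-8.0 dx -0.05 dy 0.25
-2.0 dx -0.02 dy 0.25
```

Small forces, turning well.

Call:
drive_tool([
  {"claw": 1, "dx": -0.08, "dy": 0.24, "dz": 0, "yaw": 0},
  {"claw": 1, "dx": -0.07, "dy": 0.24, "dz": 0, "yaw": 0},
])

```text
time_s: 14.65
ee_pos: [571.3, -174.1, 140.7]
ee_rot: [-178.8, 1.7, 179.5]
force: [0.4, -2.6, 0.0]
gripper_width: 17.9
```

Call:
drive_tool([
  {"claw": 1, "dx": -0.04, "dy": 0.24, "dz": 0, "yaw": 0},
])

```text
time_s: 14.78
ee_pos: [572.4, -169.0, 140.8]
ee_rot: [-178.8, 1.7, 179.5]
force: [-0.7, -2.4, -0.3]
gripper_width: 17.8
```

```bash
python3 arc.py 521.9 -162 50 4 4
```

```text
ang -7.8 r 51.0 z 140.8 F [-0.7 -2.4 -0.3] w 17.8
-3.8 dx 0.03 dy 0.17
0.2 dx -0.00 dy 0.17
4.2 dx 0.01 dy 0.17
8.2 dx 0.02 dy 0.17
```

Call:
drive_tool([
  {"claw": 1, "dx": 0, "dy": 0.17, "dz": 0, "yaw": 0},
])

```text
time_s: 14.9
ee_pos: [572.8, -165.2, 140.8]
ee_rot: [-178.7, 1.7, 179.5]
force: [0.4, -2.1, 0.3]
gripper_width: 17.2
```

Call:
drive_tool([
  {"claw": 1, "dx": 0, "dy": 0.17, "dz": 0, "yaw": 0},
])

```text
time_s: 15.02
ee_pos: [572.9, -161.3, 140.7]
ee_rot: [-178.8, 1.8, 179.5]
force: [0.7, -1.0, -0.8]
gripper_width: 17.7
```

Call:
drive_tool([
  {"claw": 1, "dx": 0.01, "dy": 0.17, "dz": 0, "yaw": 0},
])

```text
time_s: 15.15
ee_pos: [572.6, -157.3, 140.4]
ee_rot: [-178.8, 1.7, 179.5]
force: [1.2, -0.3, -3.1]
gripper_width: 17.6
```

Call:
drive_tool([
  {"claw": 1, "dx": 0.01, "dy": 0.1, "dz": 0, "yaw": 0},
])

```text
time_s: 15.28
ee_pos: [572.1, -154.5, 139.7]
ee_rot: [-178.9, 1.7, 179.4]
force: [1.4, -0.2, -4.9]
gripper_width: 17.9
```

Call:
drive_tool([
  {"claw": 1, "dx": 0, "dy": 0, "dz": 0.1, "yaw": 0},
])

```text
time_s: 15.4
ee_pos: [572.2, -153.5, 137.5]
ee_rot: [-179.0, 1.7, 179.4]
force: [1.1, 1.0, -1.9]
gripper_width: 17.8
```

Call:
drive_tool([
  {"claw": 1, "dx": 0, "dy": 0, "dz": 0.1, "yaw": 0},
])

```text
time_s: 15.52
ee_pos: [571.7, -153.2, 134.6]
ee_rot: [-179.0, 1.6, 179.4]
force: [1.9, -0.1, -5.3]
gripper_width: 17.8
```

Call:
drive_tool([
  {"claw": 1, "dx": 0, "dy": 0, "dz": 0.1, "yaw": 0},
])

```text
time_s: 15.65
ee_pos: [571.5, -153.2, 131.8]
ee_rot: [-179.0, 1.5, 179.4]
force: [1.3, -0.7, -6.5]
gripper_width: 17.8
```

Call:
drive_tool([
  {"claw": 1, "dx": 0, "dy": 0, "dz": 0.08, "yaw": 0},
])

```text
time_s: 15.78
ee_pos: [572.4, -153.4, 130.7]
ee_rot: [-179.0, 1.6, 179.4]
force: [1.2, 1.4, 4.3]
gripper_width: 17.8
```

Call:
drive_tool([
  {"claw": 1, "dx": 0, "dy": 0, "dz": 0.05, "yaw": 0},
])

```text
time_s: 15.9
ee_pos: [572.7, -153.5, 130.6]
ee_rot: [-179.0, 1.7, 179.4]
force: [-0.2, 0.4, 2.9]
gripper_width: 17.9
```

```bash
cat > arc2.py <<'E'
import sys; from h import *
from scipy.spatial.transform import Rotation as Ro
step=float(sys.argv[1]);n=int(sys.argv[2]);turns=float(sys.argv[3]) # turns*360 unwrapping offset
c=np.array([522.5,-162.]);R=50
st=telemetry.state();p=st["ee_pos"];M=Ro.from_euler("xyz",st["ee_rot"],degrees=True).as_matrix()
a=np.degrees(np.arctan2(*(p[:2]-c)[::-1]))+360*turns
zt=lambda a:130.7-10*(10-a)/360
print("ang",a.round(1),"r",np.hypot(*(p[:2]-c)).round(1),"z",p[2].round(1),"zt",round(zt(a),1),"F",st["force"].round(1),"rot",st["ee_rot"].round(1))
q=p.copy()
for k in range(1,n+1):
    t=a+step*k;g=np.array([*(c+R*np.array([np.cos(np.radians(t)),np.sin(np.radians(t))])),zt(t)])
    d=M.T@(g-q)/20/1.04;q=g; print(round(t,1),"dx %.2f dy %.2f dz %.2f"%tuple(d))
E
python3 arc2.py -10 5 0
```

```text
ang 9.6 r 50.9 z 130.6 zt 130.7 F [-0.2  0.4  2.9] rot [-179.     1.7  179.4]
-0.4 dx 0.01 dy -0.43 dz 0.02
-10.4 dx 0.04 dy -0.42 dz 0.02
-20.4 dx 0.11 dy -0.40 dz 0.02
-30.4 dx 0.18 dy -0.38 dz 0.01
-40.4 dx 0.24 dy -0.34 dz 0.01
```

Call:
drive_tool([
  {"claw": 1, "dx": 0, "dy": -0.3, "dz": 0.01, "yaw": 0},
  {"claw": 1, "dx": 0.03, "dy": -0.4, "dz": 0.02, "yaw": 0},
  {"claw": 1, "dx": 0.1, "dy": -0.4, "dz": 0.02, "yaw": 0},
], grip_force=15)

```text
time_s: 16.27
ee_pos: [570.3, -176.1, 130.4]
ee_rot: [-179.1, 1.8, 179.4]
force: [2.6, 2.0, -1.0]
gripper_width: 17.1
```

```bash
python3 arc2.py -10 5 0
```

```text
ang -16.4 r 49.8 z 130.4 zt 130.0 F [ 2.6  2.  -1. ] rot [-179.1    1.8  179.4]
-26.4 dx 0.14 dy -0.39 dz 0.04
-36.4 dx 0.22 dy -0.36 dz 0.01
-46.4 dx 0.27 dy -0.32 dz 0.01
-56.4 dx 0.33 dy -0.26 dz 0.01
-66.4 dx 0.37 dy -0.20 dz 0.01
```

Call:
drive_tool([
  {"claw": 1, "dx": 0.14, "dy": -0.39, "dz": 0.03, "yaw": 0},
  {"claw": 1, "dx": 0.22, "dy": -0.36, "dz": 0.01, "yaw": 0},
  {"claw": 1, "dx": 0.27, "dy": -0.32, "dz": 0.01, "yaw": 0},
  {"claw": 1, "dx": 0.33, "dy": -0.26, "dz": 0.01, "yaw": 0},
])

```text
time_s: 16.77
ee_pos: [548.9, -204.2, 128.9]
ee_rot: [-179.2, 1.7, 179.4]
force: [0.9, 4.4, 0.4]
gripper_width: 17.9
```

```bash
python3 arc2.py -10 5 0
```

```text
ang -58.0 r 49.8 z 128.9 zt 128.8 F [0.9 4.4 0.4] rot [-179.2    1.7  179.4]
-68.0 dx 0.37 dy -0.20 dz 0.01
-78.0 dx 0.40 dy -0.13 dz 0.00
-88.0 dx 0.42 dy -0.06 dz 0.00
-98.0 dx 0.42 dy 0.02 dz 0.00
-108.0 dx 0.41 dy 0.09 dz -0.00
```

Good; z follows the thread.

Call:
drive_tool([
  {"claw": 1, "dx": 0.37, "dy": -0.2, "dz": 0.01, "yaw": 0},
  {"claw": 1, "dx": 0.4, "dy": -0.13, "dz": 0, "yaw": 0},
  {"claw": 1, "dx": 0.42, "dy": -0.06, "dz": 0, "yaw": 0},
  {"claw": 1, "dx": 0.42, "dy": 0.02, "dz": 0, "yaw": 0},
])

```text
time_s: 17.27
ee_pos: [514.6, -211.0, 127.8]
ee_rot: [-179.3, 1.8, 179.3]
force: [2.7, 3.7, -0.6]
gripper_width: 17.7
```

```bash
python3 arc2.py -10 5 0
```

```text
ang -99.2 r 49.6 z 127.8 zt 127.7 F [ 2.7  3.7 -0.6] rot [-179.3    1.8  179.3]
-109.2 dx 0.41 dy 0.08 dz 0.01
-119.2 dx 0.38 dy 0.17 dz -0.00
-129.2 dx 0.35 dy 0.23 dz -0.00
-139.2 dx 0.30 dy 0.29 dz 0.00
-149.2 dx 0.25 dy 0.34 dz 0.00
```

Call:
drive_tool([
  {"claw": 1, "dx": 0.41, "dy": 0.08, "dz": 0.01, "yaw": 0},
  {"claw": 1, "dx": 0.38, "dy": 0.17, "dz": 0, "yaw": 0},
  {"claw": 1, "dx": 0.35, "dy": 0.23, "dz": 0, "yaw": 0},
  {"claw": 1, "dx": 0.3, "dy": 0.29, "dz": 0, "yaw": 0},
])

```text
time_s: 17.77
ee_pos: [485.9, -195.3, 126.8]
ee_rot: [-179.1, 2.1, 179.3]
force: [4.1, 1.9, -1.4]
gripper_width: 17.8
```

```bash
python3 arc2.py -10 5 0
```

```text
ang -137.7 r 49.5 z 126.8 zt 126.6 F [ 4.1  1.9 -1.4] rot [-179.1    2.1  179.3]
-147.7 dx 0.28 dy 0.31 dz 0.01
-157.7 dx 0.20 dy 0.37 dz 0.00
-167.7 dx 0.13 dy 0.40 dz 0.00
-177.7 dx 0.06 dy 0.42 dz 0.00
-187.7 dx -0.01 dy 0.42 dz 0.01
```

Call:
drive_tool([
  {"claw": 1, "dx": 0.28, "dy": 0.31, "dz": 0.01, "yaw": 0},
  {"claw": 1, "dx": 0.2, "dy": 0.37, "dz": 0, "yaw": 0},
  {"claw": 1, "dx": 0.13, "dy": 0.4, "dz": 0.01, "yaw": 0},
  {"claw": 1, "dx": 0.06, "dy": 0.42, "dz": 0, "yaw": 0},
])

```text
time_s: 18.27
ee_pos: [472.7, -165.2, 125.7]
ee_rot: [-178.9, 2.2, 179.4]
force: [3.3, -0.3, -4.2]
gripper_width: 17.5
```

```bash
python3 arc2.py -10 5 -1; python3 - <<'E'
from h import *
f=grab_frame("wrist"); cv2.imwrite("pics/k_wrist.png",f["color"])
E
```

```text
ang -536.4 r 49.9 z 125.7 zt 115.5 F [ 3.3 -0.3 -4.2] rot [-178.9    2.2  179.4]
-546.4 dx 0.02 dy 0.43 dz 0.49
-556.4 dx -0.08 dy 0.41 dz 0.01
-566.4 dx -0.15 dy 0.39 dz 0.01
-576.4 dx -0.21 dy 0.36 dz 0.01
-586.4 dx -0.27 dy 0.32 dz 0.02
```

View pics/k_wrist.png

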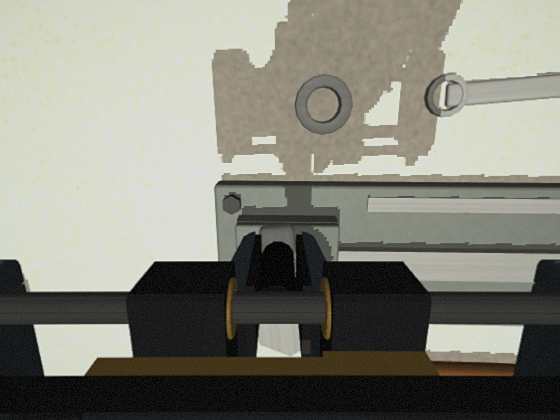

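Call:
drive_tool([
  {"claw": 1, "dx": 0.02, "dy": 0.42, "dz": 0.03, "yaw": 0},
  {"claw": 1, "dx": -0.08, "dy": 0.41, "dz": 0.02, "yaw": 0},
  {"claw": 1, "dx": -0.15, "dy": 0.39, "dz": 0.01, "yaw": 0},
  {"claw": 1, "dx": -0.21, "dy": 0.36, "dz": 0.01, "yaw": 0},
])

```text
time_s: 18.82
ee_pos: [481.3, -132.4, 124.3]
ee_rot: [-178.7, 2.1, 179.5]
force: [2.2, -3.6, -1.7]
gripper_width: 17.2
```

```bash
python3 arc2.py -10 5 -1
```

```text
ang -215.7 r 50.8 z 124.3 zt 124.4 F [ 2.2 -3.6 -1.7] rot [-178.7    2.1  179.5]
-225.7 dx -0.30 dy 0.30 dz 0.01
-235.7 dx -0.32 dy 0.27 dz 0.02
-245.7 dx -0.36 dy 0.21 dz 0.02
-255.7 dx -0.39 dy 0.14 dz 0.02
-265.7 dx -0.41 dy 0.07 dz 0.03
```

Call:
drive_tool([
  {"claw": 1, "dx": -0.29, "dy": 0.31, "dz": 0.01, "yaw": 0},
  {"claw": 1, "dx": -0.32, "dy": 0.27, "dz": 0.02, "yaw": 0},
  {"claw": 1, "dx": -0.36, "dy": 0.21, "dz": 0.02, "yaw": 0},
  {"claw": 1, "dx": -0.39, "dy": 0.14, "dz": 0.02, "yaw": 0},
])

```text
time_s: 19.32
ee_pos: [507.8, -112.7, 122.9]
ee_rot: [-178.7, 1.7, 179.5]
force: [-2.4, -2.9, 1.5]
gripper_width: 17.7
```

```bash
python3 arc2.py -10 5 -1
```

```text
ang -253.4 r 51.5 z 122.9 zt 123.4 F [-2.4 -2.9  1.5] rot [-178.7    1.7  179.5]
-263.4 dx -0.43 dy 0.02 dz 0.00
-273.4 dx -0.42 dy 0.02 dz 0.03
-283.4 dx -0.41 dy -0.06 dz 0.03
-293.4 dx -0.40 dy -0.13 dz 0.03
-303.4 dx -0.37 dy -0.20 dz 0.03
```

Call:
drive_tool([
  {"claw": 1, "dx": -0.42, "dy": 0.05, "dz": 0, "yaw": 0},
  {"claw": 1, "dx": -0.42, "dy": 0.02, "dz": 0.02, "yaw": 0},
  {"claw": 1, "dx": -0.41, "dy": -0.06, "dz": 0.03, "yaw": 0},
  {"claw": 1, "dx": -0.4, "dy": -0.13, "dz": 0.03, "yaw": 0},
])

```text
time_s: 19.82
ee_pos: [540.6, -113.5, 121.7]
ee_rot: [-178.9, 1.4, 179.5]
force: [-3.9, 1.7, 5.6]
gripper_width: 17.6
```

```bash
python3 arc2.py -10 5 -1
```

```text
ang -290.5 r 51.8 z 121.7 zt 122.4 F [-3.9  1.7  5.6] rot [-178.9    1.4  179.5]
-300.5 dx -0.35 dy -0.26 dz -0.00
-310.5 dx -0.34 dy -0.24 dz 0.03
-320.5 dx -0.30 dy -0.30 dz 0.03
-330.5 dx -0.24 dy -0.34 dz 0.03
-340.5 dx -0.18 dy -0.38 dz 0.02
```

Call:
drive_tool([
  {"claw": 1, "dx": -0.37, "dy": -0.2, "dz": -0.01, "yaw": 0},
  {"claw": 1, "dx": -0.34, "dy": -0.24, "dz": 0.02, "yaw": 0},
  {"claw": 1, "dx": -0.3, "dy": -0.3, "dz": 0.02, "yaw": 0},
  {"claw": 1, "dx": -0.24, "dy": -0.34, "dz": 0.02, "yaw": 0},
])

```text
time_s: 20.32
ee_pos: [566.8, -135.3, 121.0]
ee_rot: [-179.1, 1.3, 179.4]
force: [-2.4, 1.5, 3.0]
gripper_width: 17.4
```

```bash
python3 arc2.py -8 5 -1;python3 arc2.py -8 1 0
```

```text
ang -328.9 r 51.8 z 121.0 zt 121.3 F [-2.4  1.5  3. ] rot [-179.1    1.3  179.4]
-336.9 dx -0.08 dy -0.34 dz 0.00
-344.9 dx -0.11 dy -0.32 dz 0.02
-352.9 dx -0.07 dy -0.33 dz 0.02
-360.9 dx -0.02 dy -0.33 dz 0.02
-368.9 dx 0.03 dy -0.33 dz 0.02
ang 31.1 r 51.8 z 121.0 zt 131.3 F [-2.4  1.5  3. ] rot [-179.1    1.3  179.4]
23.1 dx -0.09 dy -0.35 dz -0.48
```

Call:
drive_tool([
  {"claw": 1, "dx": -0.13, "dy": -0.32, "dz": 0.01, "yaw": 0},
  {"claw": 1, "dx": -0.11, "dy": -0.32, "dz": 0.02, "yaw": 0},
  {"claw": 1, "dx": -0.07, "dy": -0.33, "dz": 0.02, "yaw": 0},
])

```text
time_s: 20.7
ee_pos: [573.6, -155.8, 120.3]
ee_rot: [-179.2, 1.3, 179.4]
force: [-2.7, 1.9, 2.8]
gripper_width: 17.5
```

```bash
python3 arc2.py -3 4 -1; python3 arc2.py -3 1 0
```

```text
ang -353.1 r 51.5 z 120.3 zt 120.6 F [-2.7  1.9  2.8] rot [-179.2    1.3  179.4]
-356.1 dx 0.06 dy -0.13 dz -0.01
-359.1 dx -0.01 dy -0.13 dz 0.01
-362.1 dx -0.00 dy -0.13 dz 0.01
-365.1 dx 0.01 dy -0.13 dz 0.01
ang 6.9 r 51.5 z 120.3 zt 130.6 F [-2.7  1.9  2.8] rot [-179.2    1.3  179.4]
3.9 dx 0.05 dy -0.14 dz -0.49
```

Call:
drive_tool([
  {"claw": 1, "dx": 0, "dy": -0.18, "dz": 0, "yaw": 0},
  {"claw": 1, "dx": 0, "dy": 0, "dz": 0, "yaw": 0},
  {"claw": 1, "dx": 0, "dy": 0, "dz": 0, "yaw": 0},
])

```text
time_s: 21.08
ee_pos: [573.7, -161.0, 120.4]
ee_rot: [-179.1, 1.4, 179.4]
force: [-3.0, 0.5, 1.8]
gripper_width: 17.6
```

```bash
python3 arc2.py -3 1 -1; python3 - <<'E'
from h import *
f=grab_frame("wrist"); cv2.imwrite("pics/l_wrist.png",f["color"])
s=grab_frame("scene")["color"][120:290,160:380]; cv2.imwrite("pics/l_s.png",cv2.resize(s,None,fx=3.5,fy=3.5,interpolation=cv2.INTER_CUBIC))
E
```

```text
ang -358.9 r 51.2 z 120.4 zt 120.5 F [-3.   0.5  1.8] rot [-179.1    1.4  179.4]
-361.9 dx 0.06 dy -0.13 dz 0.00
```

View pics/l_wrist.png

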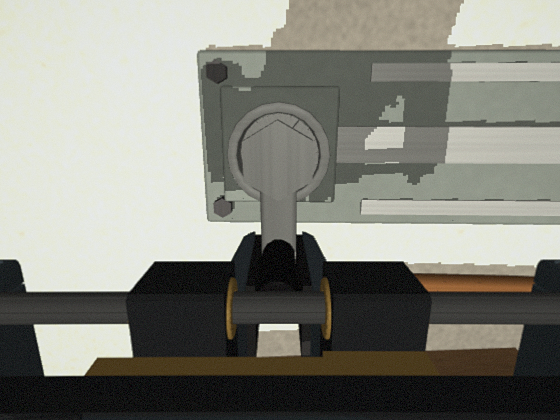

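View pics/l_s.png

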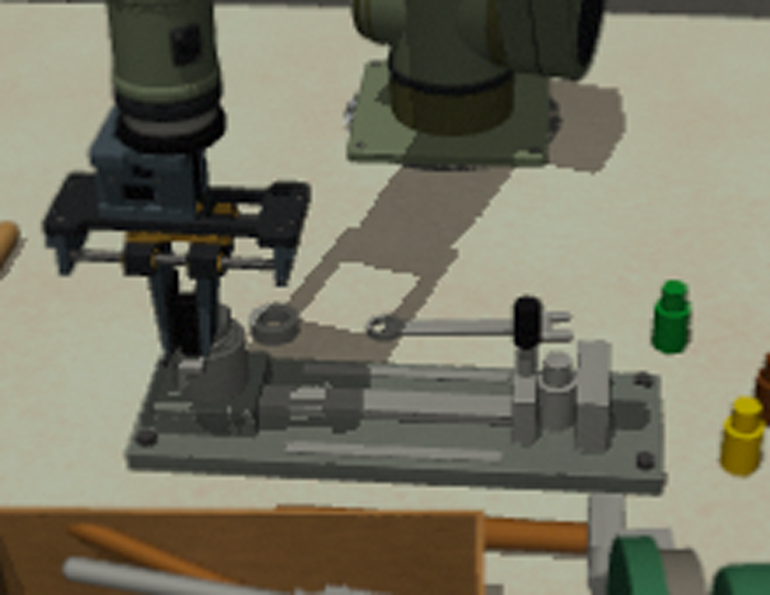

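```bash
python3 -c "
from workcell import job,telemetry
print(job.job_done()); s=telemetry.state(); print(s['time_s'],s['ee_pos'],s['force'],s['gripper_width'])"
```

```text
the job is handed in; nothing more can be done
None
the job is handed in; nothing more can be done
```

The job is done and handed in, with the arm's clock at about 21 s of the 72 s allowed and the hand still closed on the crank grip.

- **Jaw:** I slid it by its knob until it stopped dead at world y ≈ 88.6 mm. The push rose from about 7 N to 14 N there, well under the 40 N limit. Then I let go. In the last scene picture the shaft still sits between the jaw and the fixed jaw.
- **Bolt backward:** I turned it anticlockwise to about 10° past the vice's x axis. The weight came onto the hand there. I lowered the hand with it, and it seated 10 mm down.
- **Bolt forward:** I turned it clockwise about 368° from where I reversed, which is roughly one turn from where I felt it drop. The hand sank another 10 mm (TCP z 140.7 → 130.6 → 120.4 mm), as the thread's pitch requires.
- **Last checks:** Grip opening was 17.6 mm, forces were 3 N or less, and the wrist picture shows the crank pointing along +x. The wrench, nut and green and yellow look-alikes were unmoved in the last scene picture. I did not look again at the other bystanders, but the hand stayed well above them.
- **Disagreements:** Camera and arm measurements differed by about 1–3 mm, and about 5 mm for the knob in one wrist picture. The hand's circle read 51–52 mm instead of 50 near the end.

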